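# Load the press die and slide the tray home

### The job

Take the blank whose outline matches the cavity in the press's open die tray, lower it into the cavity without dropping it so that it sits flat on the bottom, and let go of it while the tray is still open. Then slide the tray fully home under the ram, with the blank still seated. Leave the other blanks and the other things on the bench where they are.

Things in the scene. Friction and masses are not known exactly. Their poses are not given: they have to be found in the camera images.
- square_blank: loose square plain steel plate, 48 x 48 mm, 12 mm thick, about 0.2 kg, lying flat on the bench; origin at the centre of its underside, x and y along its sides, z up; the only blank that fits the cavity
- round_blank: loose round plain steel disc, 56 mm diameter, 12 mm thick, lying flat; origin at the centre of its underside; does not fit the cavity
- hex_blank: loose hexagonal plain steel plate, 52 mm across flats (60 mm across corners), 12 mm thick, lying flat; origin at the centre of its underside; does not fit the cavity
- press: fixed grey bench press: base 320 x 250 x 20 mm; two columns 80 mm deep (x), 35 mm wide, centred 105 mm either side of the middle; bridge across them from 140 to 195 mm high, 92 mm deep, a cylinder on it up to 225 mm; ram pad 60 mm wide hangs 75 mm above the bench. Origin at the bench under the centre; z up; the die tray slides out along its -x
- cavity (a point): centre of the floor of the square cavity in the die tray, 42 mm above the bench; x and y along its sides, z up, axes as the press's. Cavity 51 x 51 mm, 5 mm deep, 2 mm chamfer at the mouth; the flat die top round it is 120 x 120 mm, 47 mm above the bench. A seated blank stands 7 mm proud. Moves with the tray
- tray_front (a point): centre of the outer face of the tray's upright aluminium front plate, 50 mm above the bench, 125 mm from the cavity's centre along the press's -x; plate 12 mm thick, 110 mm wide, from 21 to 75 mm above the bench. Pushed along the press's +x it closes the tray; it can also be pinched across its thickness from above. Axes as the press's
- tray (a joint): how far the die tray is out of the press, m: 0 = fully home (cavity under the ram), 0.23 = fully out; sliding friction of about 2.5 N, stays where it is left
- grease_jar: loose grey jar, 66 mm diameter, 70 mm high, standing; origin at the centre of its underside
- wrench: loose open spanner 180 mm long lying flat along its x axis
Not all that is in view belongs to the job. What is shaped like the square_blank but green or turquoise is not meant.

How it is judged:
By the outcome, as a careful person would: the job done as asked, in the order asked, and still so for the second after the job is handed in, with the robot touching nothing.
It also fails if it takes over 53 s, if anything falls off the work surface, if the arm or the gripper's body presses on something with over 40 N, if the wrist force passes 120 N, or if a joint passes its speed limit or range.

### The arm

A 7-joint arm with a two-finger parallel gripper is mounted at the origin on the work surface. World frame = base frame: x ahead of the robot, y to its left, z up, the work surface at z = 0. Lengths are in m, angles in degrees, forces in N, time in s.
With the tool pointing down it reaches from about 0.4 to 0.875 m from the base axis. Payload 6.5 kg.
Tool frame: the origin (TCP) lies midway between the tips of the shut fingers; the grasp point (between the pads) lies grip_depth behind it (grip_depth is the distance from the TCP to the grasp point, in m); z points along the fingers, y is the line along which they close (so a half turn about z gives the same grasp; the last joint's range is limited). The gripper opens to 85 mm and grips with 20 to 120 N. Pads are 22 mm wide; open, the fingers measure 114 mm over their backs; the gripper's body (76 mm by 85 mm) begins 54 mm behind the grasp point. The pads swing forward as they close: fully open they stand 13 mm farther back than shut.
Start: joints at [-67.048, 30.733, -0.252, 88.115, 0.149, 61.152, -4.079], TCP at [0.293, 0.58, 0.231] pointing down, gripper open.
Joint ranges: [-154.64, 154.64], [-21.42, 123.67], [-72.66, 72.17], [13.99, 137.28], [-74.86, 254.86], [10.95, 109.41], [-158.01, 158.01]. Speed limits (degrees/s): [136.94, 136.94, 180, 180, 180, 180, 180].

### API

Orientations are given as a 3x3 rotation matrix whose columns are the frame's x, y, z axes.
In Python, from rig import move_pose, line_to, movej, set_gripper, hold, ik, capture, IKError, close_job, get_t, get_qpos, get_joint_velocities, get_joint_torque, get_tcp_pos, get_ee_rot, get_wrist_force, get_ft_torque, get_opening, get_finger_force, grip_depth gives the robot as it stands. Calls block until the motion is done:
- move_pose(position, orientation): joint-space move of the TCP to a pose.
- line_to(position, frame=None, feed=0.15, force_limit=None): straight line of the TCP; frame=None keeps the orientation; feed is the mean speed in m/s. With force_limit (N) it stops when the force on the tool has changed by that much, and returns True; else False.
- movej(angles): joint-space move.
- set_gripper(opening, grasp_force=None): finger opening in m; grasp_force is the grip in N (None keeps the last); returns when the fingers have stopped.
- hold(seconds).
- ik(position, orientation): joint angles nearest the present ones, or None.
- capture(name): name is "scene" or "top"; returns a dict with "image" (420x560x3 uint8, red, green, blue), "range_z" (420x560 float32, m along the optical axis (not along the pixel's ray), 0 where there is no reading), "vertical_fov" (degrees; the focal length in pixels is half the picture's height over the tangent of half this angle, whatever the lens; pixels are square), "cx", "cy" (the principal point, pixels), "origin" and "rotation" of the camera in the world. Camera axes: x right, y down, z forward; pixel columns grow to the right and rows downward; lengths in m; the calibration is good to about 2 mm. A picture is of the moment at which its call begins.
A pose or a line that the arm cannot do raises IKError and nothing moves.
- close_job(): hands the job in; it is judged then, once.
Readings, each from a call of its own:
- get_t(): time.
- get_qpos(): joint angles.
- get_joint_velocities(): joint speeds.
- get_joint_torque(): joint torques, N m.
- get_tcp_pos(): TCP position.
- get_ee_rot(): TCP orientation.
- get_wrist_force(): force on the tool from outside, world axes, zero at the start.
- get_ft_torque(): the same for the moment, N m.
- get_opening(): finger opening in m.
- get_finger_force(): force on a finger pad.
Only numpy, scipy, OpenCV 4.12 (cv2) and the standard library are available. Lean on these libraries where they do the work, as an engineer would, in place of code of your own. Each camera call takes 0.05 s, during which the arm holds its last target. There are 200 camera calls.

## Working session

There is one attempt and no reset: what is moved stays moved. The work goes in short steps, each a Python script; the robot and the scene stay as the last script left them, time stands still between calls to the robot, and variables do not carry over. Pictures are saved under pics/ and viewed, at most 12 in all, crops included, and the job is handed in when it is done.

```bash
mkdir -p pics; ls; cat > h.py <<'E'
import numpy as np, cv2
from rig import *
def save(c,name,crop=None,s=1):
    im=c["image"][:,:,::-1]
    if crop: r0,r1,c0,c1=crop; im=im[r0:r1,c0:c1]
    cv2.imwrite("pics/"+name,cv2.resize(im,None,fx=s,fy=s,interpolation=cv2.INTER_NEAREST))
def foc(c): return c["image"].shape[0]/2/np.tan(np.radians(c["vertical_fov"])/2)
def cast(c,uv,z):
    uv=np.atleast_2d(np.asarray(uv,float)); f=foc(c)
    d=np.c_[(uv[:,0]-c["cx"])/f,(uv[:,1]-c["cy"])/f,np.ones(len(uv))]@np.array(c["rotation"]).T
    o=np.array(c["origin"]); return o+d*((z-o[2])/d[:,2])[:,None]
def cloud(c):
    h,w=c["range_z"].shape; f=foc(c); v,u=np.mgrid[:h,:w]; r=c["range_z"]
    p=np.stack([(u-c["cx"])/f*r,(v-c["cy"])/f*r,r],-1)@np.array(c["rotation"]).T+np.array(c["origin"])
    p[r==0]=np.nan; return p
E
python3 - <<'E'
from h import *
import pickle
d={}
for n in("scene","top"):
    c=capture(n); d[n]=c; save(c,n+"1.png",s=1.4); print(n,c["vertical_fov"],c["cx"],c["cy"],c["origin"],np.round(c["rotation"],3))
pickle.dump(d,open("c1.pkl","wb")); print(get_t(),grip_depth, get_opening(),get_ee_rot())
E
```

```text
pics
scene 49.44612150949901 277.66676745184725 216.96756172848052 [1.08170437 0.28517266 0.89190096] [[-0.559  0.686 -0.465]
 [ 0.829  0.468 -0.306]
 [ 0.008 -0.556 -0.831]]
top 44.98398594944445 277.49875389499783 211.49701098021046 [ 0.53623801 -0.03003635  1.29671061] [[-0.013 -0.996  0.083]
 [-1.     0.013 -0.007]
 [ 0.006 -0.084 -0.996]]
0.1 0.0187 0.08537863995667754 [[-8.93064875e-01  4.49927547e-01 -5.75454825e-04]
 [ 4.49927898e-01  8.93063754e-01 -1.42041945e-03]
 [-1.25167991e-04 -1.52743989e-03 -9.99998826e-01]]
```

View pics/top1.png

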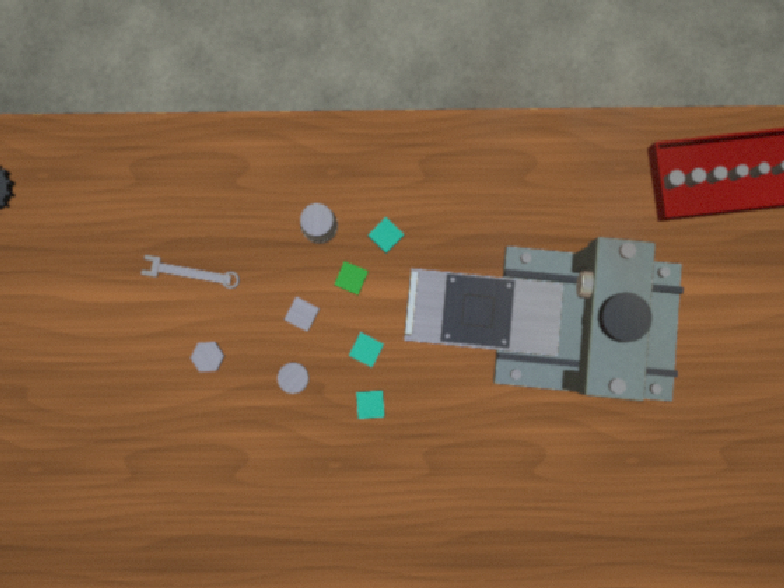

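View pics/scene1.png

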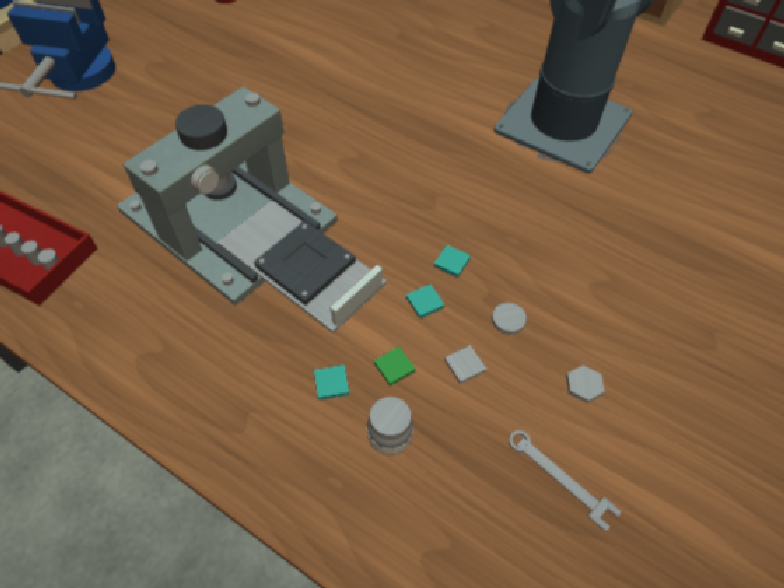

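Candidates in the top image (shown at 1.4x): grey square (302,314), grey round (293,378), grey hex (207,357), green square (351,278), and turquoise squares (386,235), (366,350) and (370,404). By the description I choose the plain grey square at (302,314). I'll measure it and check it in a close crop.

```bash
cat > meas.py <<'E'
from h import *
def rect(P):
    r=cv2.minAreaRect((P[:,:2]*1000).astype(np.float32)); return np.round(r[0],1),np.round(r[1],1),round(r[2],1)
def pick(c,mask,seed,z,label):
    n,l,st,ce=cv2.connectedComponentsWithStats(mask.astype(np.uint8))
    ok=[i for i in range(1,n) if st[i,4]>60]; i=min(ok,key=lambda i:np.hypot(*(ce[i]-seed)))
    cnt=max(cv2.findContours((l==i).astype(np.uint8),cv2.RETR_EXTERNAL,cv2.CHAIN_APPROX_NONE)[0],key=len)[:,0]
    # sub-pixel: grow the contour by half a pixel via upsampling
    big=cv2.resize((l==i).astype(np.uint8)*255,None,fx=4,fy=4,interpolation=cv2.INTER_LINEAR)>127
    cb=max(cv2.findContours(big.astype(np.uint8),cv2.RETR_EXTERNAL,cv2.CHAIN_APPROX_NONE)[0],key=len)[:,0]
    uv=(cb+.5)/4-.5
    P=cast(c,uv,z); print(label,st[i,4],np.round(ce[i],1),*rect(P)); return P
E
python3 - <<'E'
from meas import *
import pickle
d=pickle.load(open("c1.pkl","rb"))
seeds={"top":{"blank":(215.7,224.3),"die":(341,222),"plate":(294.5,217)},"scene":{"blank":(333,260),"die":(218,187),"plate":(256,208)}}
for n,c in d.items():
    im=c["image"]; hsv=cv2.cvtColor(im,cv2.COLOR_RGB2HSV); H,S,V=cv2.split(hsv)
    s=seeds[n]
    for k in s: 
        u,v=map(int,s[k]); print(n,k,hsv[v,u], end=' ')
    print()
    pick(c,(S<70)&(V>110),s["blank"],.012,n+" blank")
    pick(c,(V<95)&(S<90),s["die"],.047,n+" die")
    p=cloud(c); 
    for k in s:
        u,v=map(int,s[k]); print(k,np.round(p[v,u],4))
    m=(p[...,2]>.065)&(p[...,2]<.085)&(p[...,1]>-.2); 
    u,v=map(int,s["plate"]); m2=np.zeros_like(m);m2[v-60:v+60,u-40:u+40]=1
    q=p[m&m2]; print("plate top cloud",len(q),rect(q) if len(q) else '')
c=d["top"];im=c["image"][:,:,::-1]
a=cv2.resize(im[185:290,130:300],None,fx=4,fy=4,interpolation=cv2.INTER_CUBIC)[:, :680]
cv2.imwrite("pics/cropA.png",a)
c=d["scene"];im=c["image"][:,:,::-1]
cv2.imwrite("pics/cropB.png",cv2.resize(im[60:260,80:280],None,fx=3,fy=3,interpolation=cv2.INTER_CUBIC))
E
```

```text
scene blank [ 83  13 158] scene die [94 26 77] scene plate [ 28  28 109] 
scene blank 436 [331.8 258.8] [613.9 121.3] [52.3 50. ] 62.3
scene die 4664 [200.  151.9] [ 552.  -323.3] [460.4 196.9] 58.2
blank [0.6167 0.125  0.0147]
die [ 0.6144 -0.1911  0.0407]
plate [ 0.6264 -0.0721  0.065 ]
plate top cloud 309 (array([626.4, -76.9]), array([ 13.7, 110.3]), 83.1)
top blank [122  22 164] top die [113  29  78] top plate [ 98  19 202] 
top blank 365 [214.9 223.6] [615.4 119.4] [51.  49.5] 62.8
top die 2191 [340.5 221.4] [ 614.6 -194.4] [120.3 119. ] 83.2
blank [0.6143 0.1199 0.0082]
die [ 0.613  -0.1961  0.0442]
plate [ 0.625  -0.0788  0.0715]
plate top cloud 228 (array([628.5, -77. ]), array([ 12.1, 109.5]), 83.3)
```

View pics/cropA.png

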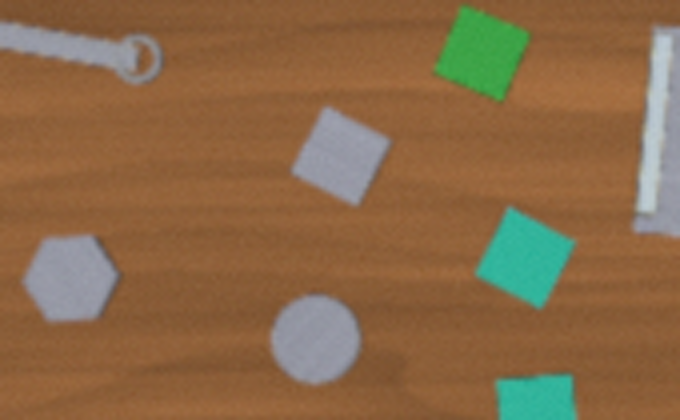

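View pics/cropB.png

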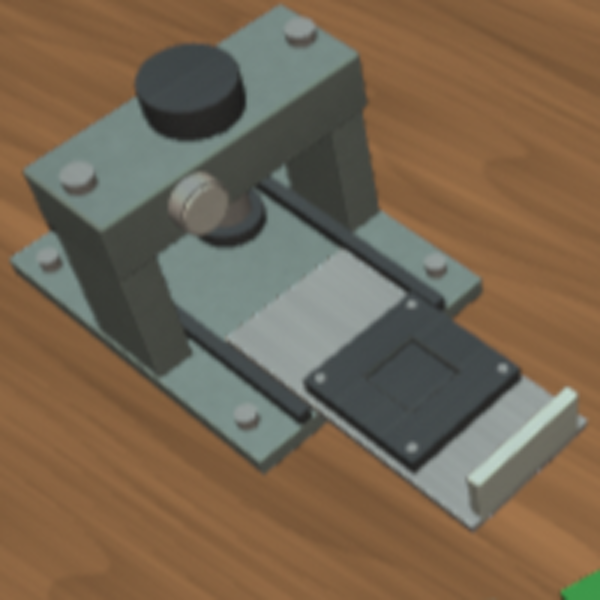

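The crops show the grey target at (340,157) in crop A as a plain four-sided square, so it is neither the hex nor the disc. In crop B the square cavity sits at about (412,375) in the dark die, and the front plate is at (525,440). Next I squeeze the blank along both of its axes, which centres it in the robot frame. On the way I touch the bench to get the fingertip height.

```bash
cat >> h.py <<'E'
def R(yaw):  # tool down, tool y at yaw deg in world
    a=np.radians(yaw); y=np.array([np.cos(a),np.sin(a),0]); z=np.array([0,0,-1.]); return np.column_stack([np.cross(y,z),y,z])
def st(t=''): print(t,"t",round(get_t(),2),"tcp",np.round(get_tcp_pos(),4),"F",np.round(get_wrist_force(),1),"open",round(get_opening(),4),"ff",np.round(get_finger_force(),1))
E
python3 - <<'E'
from h import *
B=np.array([.6150,.1201]); 
for y,p in((62.6,[*B,.02]),(-27.4,[*B,.02]),(-6.8,[.614,-.195,.06]),(83.2,[.614,-.195,.06]),(-6.8,[.58,-.28,.05])):
    q=ik(p,R(y)); print(y,None if q is None else np.round(q,1))
move_pose([*B,.06],R(62.6)); st()
set_gripper(.064,20)
line_to([*B,.022],feed=.15)
print(line_to([*B,-.005],feed=.03,force_limit=4)); st("touch")
z=get_tcp_pos()[2]
line_to([*B,z+.004],feed=.05); set_gripper(.04,20); st("sq1"); 
print(z)
E
```

```text
62.6 [-19.1  44.5   5.5  98.3  -6.4  37.5  52.5]
-27.4 [-30.3  46.6  21.8  99.  -25.2  39.3 -22.4]
-6.8 [ -3.7  45.   25.6  96.  -25.7  44.9  27. ]
83.2 [  5.2  42.8  12.2  95.4 -12.1  43.  106.3]
-6.8 [  2.4  46.7  28.8  96.3 -29.8  44.9  38.3]
 t 2.21 tcp [0.615  0.1219 0.0603] F [ 0.6 -0.  -0.5] open 0.0851 ff 0.0
False
touch t 4.01 tcp [ 0.6152  0.1201 -0.0048] F [ 0.4  0.2 -0.1] open 0.0643 ff 0.0
sq1 t 4.53 tcp [ 6.151e-01  1.201e-01 -5.000e-04] F [-1.3 -0.9  4.3] open 0.0475 ff 21.4
-0.004828348463917925
```

```bash
python3 - <<'E'
from h import *
B=np.array([.6150,.1201]); 
set_gripper(.064,20)
line_to([*B,.03],feed=.15); move_pose([*B,.03],R(-27.4)); st()
line_to([*B,0],feed=.12)
print(line_to([*B,-.010],feed=.02,force_limit=3)); st("touch")
z=get_tcp_pos()[2]
# tips on the bench at opening 64; closing to 48 swings them ~3 mm forward; want tips 6.5 mm up
line_to([*B,max(z,-.0075)+.009],feed=.08); st("up"); set_gripper(.04,20); st("sq2")
c=capture("top"); save(c,"grasp.png",(150,300,140,290),4)
E
```

```text
t 6.33 tcp [0.6146 0.12   0.0295] F [-0.  -0.2 -0.4] open 0.064 ff 0.0
True
touch t 7.12 tcp [ 0.6156  0.1202 -0.0059] F [-0.9 -0.   6.2] open 0.0636 ff 3.1
up t 7.39 tcp [0.6156 0.1202 0.0038] F [-0.6  0.1 -0.8] open 0.0641 ff 0.0
sq2 t 7.67 tcp [0.6146 0.1204 0.0031] F [-2.1  0.7  4.8] open 0.0473 ff 20.4
```

View pics/grasp.png

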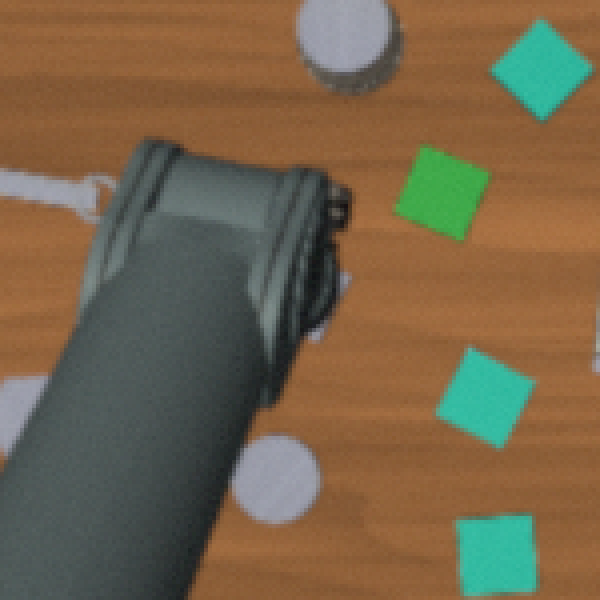

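The view shows the gripper over the blank, with its grey corner at (335,305) between the fingers. The round blank at (277,480) and the green one at (440,190) are undisturbed. Next I grip firmly, lift, carry it over the plate and hover above the cavity.

```bash
python3 - <<'E'
from meas import *
import pickle
c=pickle.load(open("c1.pkl","rb"))["scene"]
p=cloud(c); hsv=cv2.cvtColor(c["image"],cv2.COLOR_RGB2HSV)
w=np.hypot(p[...,0]-.614,p[...,1]+.195)<.1
pick(c,w&(hsv[...,2]<95)&(hsv[...,1]<90)&(p[...,2]<.08),(218,187),.047,"scene die")
C=np.array([.6143,-.1951])
set_gripper(.04,50); st("grip")
x,y,z=get_tcp_pos()
line_to([.615,.1201,.125],feed=.25); st("lift")
line_to([*C,.125],frame=R(-6.8),feed=.3)
line_to([*C,.058],feed=.12); hold(.3); st("hover")
c=capture("scene"); save(c,"hover.png",(90,250,120,320),4)
c2=capture("top"); save(c2,"hovert.png",(160,280,260,420),5)
E
```

```text
scene die 2303 [217.4 186.2] [ 609.6 -192.2] [132.4 140.4] 83.4
grip t 7.93 tcp [0.6147 0.1204 0.0033] F [-4.   0.7  6.3] open 0.0461 ff 50.7
lift t 8.57 tcp [0.614  0.1203 0.1236] F [ 0.1 -0.6 -2. ] open 0.0462 ff 51.7
hover t 10.78 tcp [ 0.6147 -0.1952  0.0587] F [ 1.4 -0.1 -2.2] open 0.0459 ff 51.7
```

View pics/hover.png

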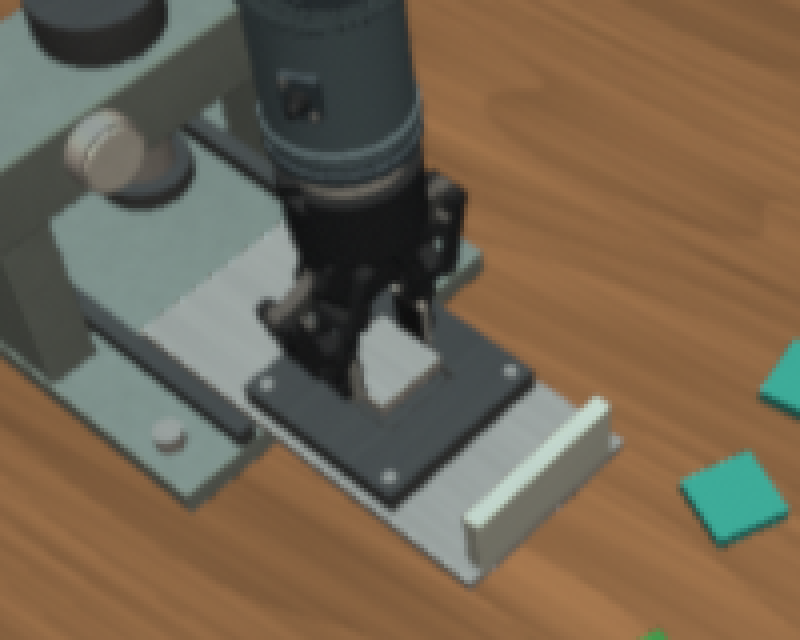

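The blank is held level over the die at about (400,365) and square with the tray. A corner of the cavity shows at (447,375). Lowering gently with a force stop.

```bash
python3 - <<'E'
from h import *
C=np.array([.6143,-.1951])
print(line_to([*C,.0430],feed=.02,force_limit=6)); st("down"); print(np.round(get_ft_torque(),2))
c=capture("scene"); save(c,"down.png",(110,230,150,300),5)
E
```

```text
True
down t 11.38 tcp [ 0.6144 -0.1951  0.0501] F [-0.9  0.8  7. ] open 0.0461 ff 52.6
[ 0.16  0.17 -0.01]
```

View pics/down.png

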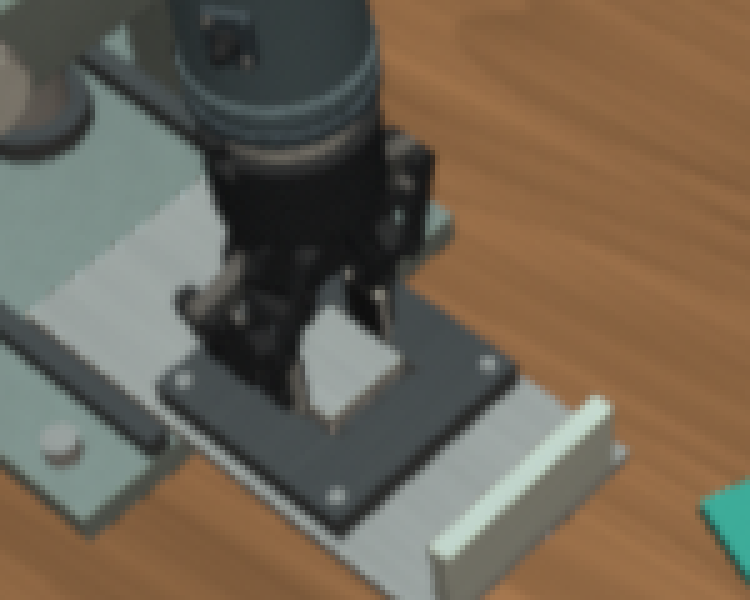

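The blank is resting on the die top (underside about 47 mm), so the cavity is off by more than the chamfer can take up. I'll look at the cavity in the first images, rectified onto the die-top plane in the press axes and contrast-stretched.

```bash
python3 - <<'E'
from h import *
import pickle
d=pickle.load(open("c1.pkl","rb")); C=np.array([.6143,-.1951]); a=np.radians(-96.8)
ex=np.array([np.cos(a),np.sin(a)]); ey=np.array([-ex[1],ex[0]])
g=np.arange(-70,70.01,.4); X,Y=np.meshgrid(g,g[::-1]) # right=+press x, up=+press y
P=np.stack([C[0]+(X*ex[0]+Y*ey[0])/1e3,C[1]+(X*ex[1]+Y*ey[1])/1e3,np.full(X.shape,.047)],-1)
out=[]
for n in("top","scene"):
    c=d[n]; q=(P-np.array(c["origin"]))@np.array(c["rotation"]); f=foc(c)
    u=(q[...,0]/q[...,2]*f+c["cx"]).astype(np.float32); v=(q[...,1]/q[...,2]*f+c["cy"]).astype(np.float32)
    G=c["image"].astype(np.float32).mean(-1); w=cv2.remap(G,u,v,cv2.INTER_CUBIC)
    i=lambda x,y:(int(round((70-y)/.4)),int(round((x+70)/.4)))
    r=lambda x:w[i(0,8)[0]:i(0,-8)[0],i(x,0)[1]].mean(); s=lambda y:w[i(0,y)[0],i(-8,0)[1]:i(8,0)[1]].mean()
    R_=list(range(-68,-50,2))+list(range(-36,-18))+list(range(18,36))+list(range(50,70,2))
    print(n,"along x",[(k,int(r(k))) for k in R_]); print(n,"along y",[(k,int(s(k))) for k in R_])
    im=np.clip((w-30)*255/90,0,255).astype(np.uint8)
    for k in range(-60,61,10): cv2.line(im,i(k,-68)[::-1],i(k,-64 if k else -58)[::-1],255,1); cv2.line(im,i(-68,k)[::-1],i(-64 if k else -58,k)[::-1],255,1)
    out.append(im)
cv2.imwrite("pics/rect.png",cv2.resize(np.hstack(out),None,fx=1.1,fy=1.1))
E
```

```text
top along x [(-68, 151), (-66, 150), (-64, 146), (-62, 124), (-60, 91), (-58, 74), (-56, 71), (-54, 73), (-52, 74), (-36, 73), (-35, 72), (-34, 72), (-33, 72), (-32, 72), (-31, 72), (-30, 72), (-29, 72), (-28, 70), (-27, 69), (-26, 69), (-25, 70), (-24, 72), (-23, 74), (-22, 75), (-21, 75), (-20, 74), (-19, 73), (18, 73), (19, 72), (20, 72), (21, 72), (22, 72), (23, 71), (24, 69), (25, 67), (26, 66), (27, 66), (28, 68), (29, 70), (30, 71), (31, 72), (32, 72), (33, 72), (34, 72), (35, 72), (50, 75), (52, 73), (54, 71), (56, 74), (58, 87), (60, 111), (62, 137), (64, 149), (66, 151), (68, 150)]
top along y [(-68, 103), (-66, 114), (-64, 136), (-62, 142), (-60, 118), (-58, 87), (-56, 73), (-54, 71), (-52, 71), (-36, 72), (-35, 72), (-34, 71), (-33, 71), (-32, 72), (-31, 72), (-30, 71), (-29, 71), (-28, 70), (-27, 69), (-26, 69), (-25, 69), (-24, 69), (-23, 71), (-22, 72), (-21, 72), (-20, 72), (-19, 72), (18, 74), (19, 74), (20, 74), (21, 73), (22, 73), (23, 73), (24, 71), (25, 70), (26, 69), (27, 68), (28, 69), (29, 71), (30, 72), (31, 73), (32, 74), (33, 74), (34, 74), (35, 74), (50, 7
[... 592 characters left out ...]
50, 72), (52, 72), (54, 71), (56, 72), (58, 83), (60, 111), (62, 139), (64, 152), (66, 154), (68, 154)]
scene along y [(-68, 102), (-66, 105), (-64, 102), (-62, 91), (-60, 78), (-58, 72), (-56, 71), (-54, 71), (-52, 71), (-36, 71), (-35, 71), (-34, 71), (-33, 71), (-32, 71), (-31, 71), (-30, 70), (-29, 67), (-28, 63), (-27, 58), (-26, 57), (-25, 58), (-24, 62), (-23, 67), (-22, 69), (-21, 71), (-20, 71), (-19, 71), (18, 74), (19, 74), (20, 73), (21, 73), (22, 73), (23, 72), (24, 71), (25, 70), (26, 70), (27, 71), (28, 72), (29, 74), (30, 74), (31, 74), (32, 74), (33, 74), (34, 74), (35, 74), (50, 74), (52, 74), (54, 74), (56, 70), (58, 57), (60, 40), (62, 46), (64, 91), (66, 137), (68, 147)]
```

View pics/rect.png

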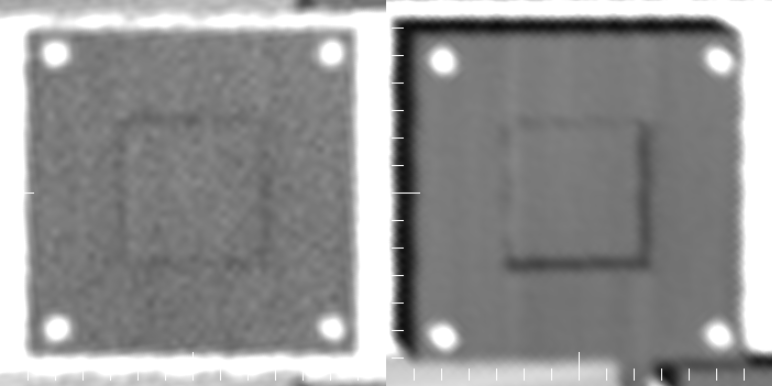

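In both views the cavity's edges lie within about 1 mm of my estimate: top x -26.5..26.3, y -26..26.8, scene similar. That points to the blank being displaced in the hand, or a camera bias. I'll measure the held blank against the cavity in the same scene image.

```bash
python3 - <<'E'
from h import *
C=np.array([.6143,-.1951]); a=np.radians(-96.8)
ex=np.array([np.cos(a),np.sin(a)]); ey=np.array([-ex[1],ex[0]])
print(np.round(get_ft_torque(),2))
line_to([*C,.056],feed=.04); hold(.3); st("up"); print(np.round(get_ft_torque(),2))
tz=get_tcp_pos()[2]
c=capture("scene"); top=tz-.0031+.012
g=np.arange(-70,70.01,.4); X,Y=np.meshgrid(g,g[::-1])
outs=[]
for z in(top,.047):
    P=np.stack([C[0]+(X*ex[0]+Y*ey[0])/1e3,C[1]+(X*ex[1]+Y*ey[1])/1e3,np.full(X.shape,z)],-1)
    q=(P-np.array(c["origin"]))@np.array(c["rotation"]); f=foc(c)
    u=(q[...,0]/q[...,2]*f+c["cx"]).astype(np.float32); v=(q[...,1]/q[...,2]*f+c["cy"]).astype(np.float32)
    w=cv2.remap(c["image"],u,v,cv2.INTER_CUBIC)
    i=lambda x,y:(int(round((70-y)/.4)),int(round((x+70)/.4)))
    for k in range(-60,61,10): cv2.line(w,i(k,-68)[::-1],i(k,-64 if k else -58)[::-1],(255,0,0),1); cv2.line(w,i(-68,k)[::-1],i(-64 if k else -58,k)[::-1],(255,0,0),1)
    G=w.mean(-1)
    if z==top:
        for y in(-15,-10,-5,0,5,10,15): print("y",y,[(k,int(G[i(k,y)])) for k in range(-34,-16)])
        for x in(-20,-15,-10,-5): print("x",x,[(k,int(G[i(x,k)])) for k in (*range(-34,-16,1),*range(16,34,1))])
    outs.append(w)
cv2.imwrite("pics/rect2.png",cv2.resize(np.hstack(outs)[:,:,::-1],None,fx=1.1,fy=1.1))
E
```

```text
[ 0.12  0.18 -0.01]
up t 12.05 tcp [ 0.6141 -0.1951  0.0558] F [ 0.4  0.2 -1. ] open 0.0464 ff 51.7
[-0.03 -0.06  0.01]
y -15 [(-34, 64), (-33, 66), (-32, 69), (-31, 71), (-30, 72), (-29, 73), (-28, 80), (-27, 89), (-26, 99), (-25, 115), (-24, 136), (-23, 153), (-22, 161), (-21, 165), (-20, 163), (-19, 161), (-18, 160), (-17, 160)]
y -10 [(-34, 73), (-33, 73), (-32, 72), (-31, 73), (-30, 76), (-29, 80), (-28, 84), (-27, 92), (-26, 102), (-25, 116), (-24, 136), (-23, 153), (-22, 157), (-21, 159), (-20, 162), (-19, 162), (-18, 162), (-17, 162)]
y -5 [(-34, 77), (-33, 77), (-32, 80), (-31, 84), (-30, 85), (-29, 86), (-28, 89), (-27, 93), (-26, 100), (-25, 113), (-24, 133), (-23, 147), (-22, 155), (-21, 160), (-20, 163), (-19, 164), (-18, 164), (-17, 164)]
y 0 [(-34, 77), (-33, 78), (-32, 78), (-31, 78), (-30, 79), (-29, 80), (-28, 84), (-27, 94), (-26, 102), (-25, 111), (-24, 130), (-23, 150), (-22, 157), (-21, 160), (-20, 162), (-19, 160), (-18, 159), (-17, 159)]
y 5 [(-34, 76), (-33, 77), (-32, 77), (-31, 78), (-30, 80), (-29, 81), (-28, 84), (-27, 89), (-26, 99), (-25, 115), (-24, 13
[... 1415 characters left out ...]
, (-26, 71), (-25, 67), (-24, 77), (-23, 101), (-22, 117), (-21, 130), (-20, 149), (-19, 159), (-18, 160), (-17, 161), (16, 167), (17, 167), (18, 166), (19, 163), (20, 161), (21, 153), (22, 138), (23, 118), (24, 92), (25, 76), (26, 76), (27, 79), (28, 81), (29, 79), (30, 77), (31, 74), (32, 71), (33, 71)]
x -5 [(-34, 73), (-33, 78), (-32, 81), (-31, 78), (-30, 73), (-29, 66), (-28, 49), (-27, 36), (-26, 33), (-25, 37), (-24, 58), (-23, 91), (-22, 116), (-21, 133), (-20, 150), (-19, 162), (-18, 163), (-17, 162), (16, 162), (17, 148), (18, 136), (19, 121), (20, 98), (21, 86), (22, 86), (23, 86), (24, 84), (25, 82), (26, 79), (27, 73), (28, 65), (29, 55), (30, 47), (31, 42), (32, 39), (33, 40)]
```

View pics/rect2.png

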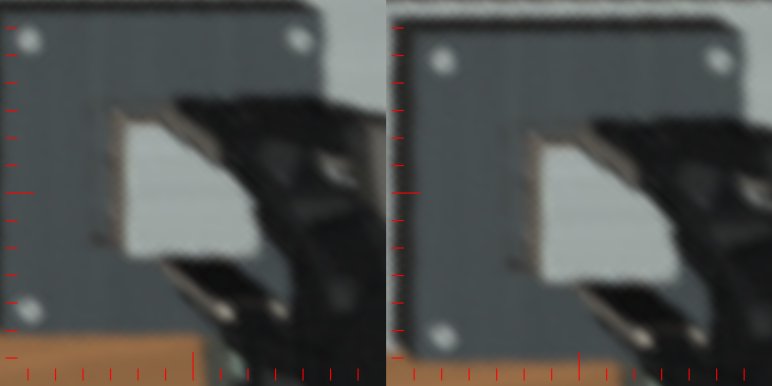

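In the scene view the blank's top spans x from -24.2 and y from -23.5 to 24.9. The cavity's four edges in the same frame centre near (+0.4, -1.7) mm. So the blank has to move about (+0.6, -2.3) mm in press axes, and the contact force direction agrees. Shifting and lowering again.

```bash
python3 - <<'E'
from h import *
C=np.array([.6120,-.1954])
line_to([*C,.056],feed=.03); hold(.2)
print(line_to([*C,.0430],feed=.02,force_limit=6)); st("down"); print(np.round(get_ft_torque(),2))
E
```

```text
True
down t 13.08 tcp [ 0.6119 -0.1953  0.0454] F [-0.4  0.2  5. ] open 0.0463 ff 52.4
[0.09 0.1  0.01]
```

TCP is at 45.4 mm, against 45.1 mm expected when seated, so the blank is in. Pressing lightly, then releasing, retreating and checking.

```bash
python3 - <<'E'
from h import *
C=np.array([.6120,-.1954])
print(line_to([*C,.0435],feed=.02,force_limit=6)); st("press")
set_gripper(.066,20); st("open")
line_to([*C,.14],feed=.2); st("up")
a=np.radians(-96.8); ex=np.array([np.cos(a),np.sin(a)])
F=C-.125*ex; S=F-.06*ex; print(F,S)
set_gripper(0,20)
line_to([*S,.14],feed=.3); st()
c=capture("scene"); p=cloud(c); save(c,"seat.png",(110,230,150,300),5)
c2=capture("top"); 
d=np.hypot(p[...,0]-C[0],p[...,1]-C[1])<.018; print("blank top z",np.nanmedian(p[d][:,2]),np.nanstd(p[d][:,2]))
e=np.maximum(abs(p[...,0]-C[0]),abs(p[...,1]-C[1])); k=(e>.04)&(e<.05); print("die z",np.nanmedian(p[k][:,2]))
q=p[d]; q=q[~np.isnan(q[:,2])]; A=np.c_[q[:,:2],np.ones(len(q))]; print("tilt",np.linalg.lstsq(A,q[:,2],rcond=None)[0][:2])
print(ik([*S,.04],R(-6.8)) is not None, ik([*(F+.22*ex),.04],R(-6.8)) is not None,ik([*(F+.22*ex),.04],R(83.2)) is not None)
E
```

```text
False
press t 13.33 tcp [ 0.6119 -0.1957  0.0453] F [-6.1  2.6 16.7] open 0.0465 ff 53.6
open t 13.67 tcp [ 0.612  -0.1954  0.0432] F [ 0.1  0.1 -0.5] open 0.0658 ff 0.0
up t 14.3 tcp [ 0.6114 -0.1949  0.139 ] F [-1.  -1.4 -0.4] open 0.0662 ff 0.0
[ 0.6268005  -0.07127931] [ 0.63390473 -0.01170138]
 t 15.7 tcp [ 0.6337 -0.0126  0.1401] F [-0.3 -1.   0. ] open -0.0 ff 0.0
blank top z 0.05497431253043261 0.0014034097617412838
die z 0.047937773731729916
tilt [-0.01060896  0.0052387 ]
True True True
```

View pics/seat.png

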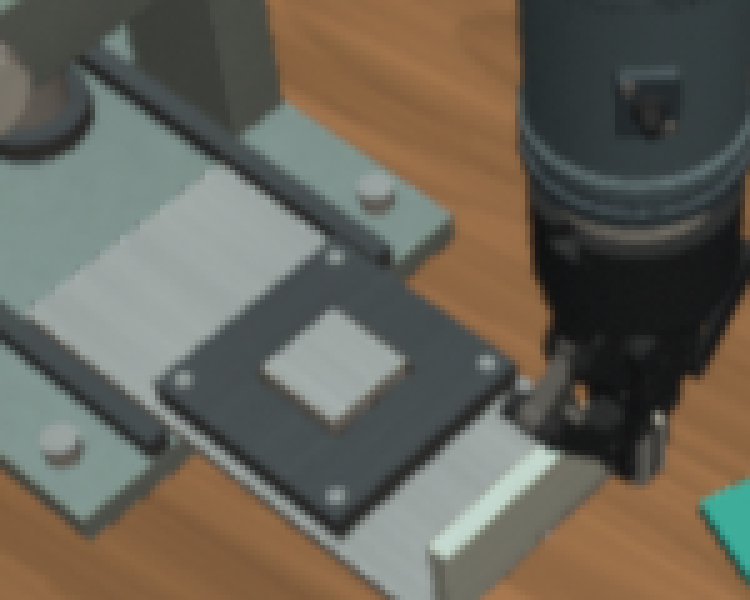

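The blank is seated level at about (335,365), 7 mm proud of the die and let go, with the tray still open. Now I push the front plate home with shut fingers.

```bash
python3 - <<'E'
from h import *
import pickle
c=pickle.load(open("c1.pkl","rb"))["top"]; pc=cast(c,[447,226],.225)[0,:2]
C=np.array([.6120,-.1954]); a=np.radians(-96.8); ex=np.array([np.cos(a),np.sin(a)])
F=C-.125*ex; S=F-.045*ex; s=(pc-C)@ex; print("travel",s, "lateral",(pc-C)@[-ex[1],ex[0]])
line_to([*(F-.06*ex),.042],feed=.2); st()
P=F+(s-.011-.03)*ex
print(line_to([*P,.042],feed=.09,force_limit=15)); st("near")
print(line_to([*(F+(s+.03)*ex),.042],feed=.03,force_limit=12)); st("end")
print("front travel",(get_tcp_pos()[:2]-F)@ex+.011)
E
```

```text
travel 0.20247012300337736 lateral 0.0025066260118634456
 t 16.44 tcp [ 0.6346 -0.0127  0.0428] F [ 0.4 -0.3  0.2] open 0.0001 ff 0.0
False
near t 19.05 tcp [ 0.6073 -0.2315  0.0419] F [0.7 1.1 1.9] open -0.0002 ff 0.7
True
end t 20.27 tcp [ 0.6035 -0.2624  0.0414] F [ 0.  -0.3  0.2] open -0.0002 ff 0.0
front travel 0.2035188011107236
```

```bash
python3 - <<'E'
from h import *
C=np.array([.6120,-.1954]); a=np.radians(-96.8); ex=np.array([np.cos(a),np.sin(a)])
F=C-.125*ex; L=lambda d:[*(F+(d-.011)*ex),.042]
for k in range(2):
    print(line_to(L(.225),feed=.015,force_limit=15)); st("push"); print((get_tcp_pos()[:2]-F)@ex+.011); hold(.3); st()
line_to(L(.195),feed=.03); line_to(L(.13),feed=.2); line_to([*(F+.1*ex),.2],feed=.25); st("away")
move_pose([.55,.15,.3],R(-6.8)); st()
c=capture("scene"); c2=capture("top")
im=np.hstack([cv2.resize(c["image"][50:230,70:270],None,fx=2,fy=2),cv2.resize(c2["image"][150:330,300:500],None,fx=2,fy=2)])
cv2.imwrite("pics/final.png",im[:,:,::-1])
p=cloud(c); m=(p[...,2]>.055)&(p[...,2]<.085)&(np.hypot(*(p[...,:2]-(F+.2*ex)).transpose(2,0,1))<.05)
print("plate dist", np.median((p[m][:,:2]-F)@ex), m.sum())
E
```

```text
True
push t 20.98 tcp [ 0.6024 -0.262   0.0404] F [-0.6 -0.3 -0.1] open -0.0002 ff 0.0
0.20322338144990273
 t 21.27 tcp [ 0.602  -0.2616  0.0399] F [ 0.2 -0.5 -0.2] open 0.0 ff 0.0
True
push t 21.93 tcp [ 0.6017 -0.2615  0.0396] F [-0.6  0.1  0.2] open 0.0 ff 0.0
0.20289762194051836
 t 22.23 tcp [ 0.6013 -0.2612  0.0391] F [ 0.3 -0.6  0.4] open -0.0001 ff 0.0
away t 23.92 tcp [ 0.6139 -0.171   0.1987] F [-0.3  0.6 -0.8] open -0.0002 ff 0.0
 t 25.21 tcp [0.5503 0.1482 0.2995] F [-0.1  0.1 -0.3] open -0.0004 ff 0.0
plate dist 0.20564847599640032 357
```

View pics/final.png

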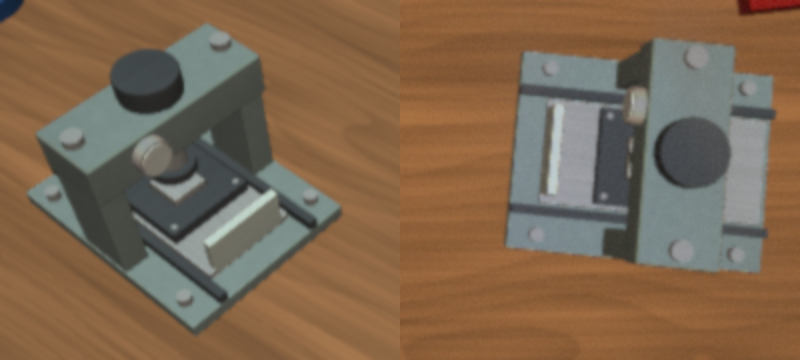

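The tray is in, with the blank under the ram pad at (178,183) in the left half and the front plate at (245,230). I'll check numerically against the base's front edge, which should be 35 mm ahead of the plate's outer face when home.

```bash
python3 - <<'E'
from h import *
C=np.array([.6120,-.1954]); a=np.radians(-96.8); ex=np.array([np.cos(a),np.sin(a)]); ey=np.array([-ex[1],ex[0]])
def edges(c,z,ycs,x0,x1,label):
    G=cv2.cvtColor(c["image"],cv2.COLOR_RGB2HSV)
    for ch in(1,2):
        r=[]
        for yc in ycs:
            x=np.arange(x0,x1,.0005); P=np.c_[C+x[:,None]*ex+yc*ey,np.full(len(x),z)]
            q=(P-np.array(c["origin"]))@np.array(c["rotation"]); f=foc(c)
            u=(q[:,0]/q[:,2]*f+c["cx"]).astype(np.float32)[None]; v=(q[:,1]/q[:,2]*f+c["cy"]).astype(np.float32)[None]
            g=cv2.remap(G[...,ch].astype(np.float32),u,v,cv2.INTER_LINEAR)[0]; g=np.convolve(g,np.ones(7)/7,'same')
            d=g[6:]-g[:-6]; d[:4]=0;d[-4:]=0
            r.append((round(1e3*x[3+np.argmax(d)],1),round(1e3*x[3+np.argmin(d)],1)))
        print(label,"SV"[ch-1],"rise/fall mm",r)
for n in("scene","top"):
    c=capture(n); p=cloud(c)
    edges(c,.020,(-.11,-.1,.1,.11),.0,.09,n+" base front (fall S)")
    edges(c,.020,(-.11,-.1,.1,.11),.32,.40,n+" base rear")
    edges(c,.075,(-.04,-.02,0,.02,.04),.06,.11,n+" plate top")
    l=(p[...,:2]-C)@ex; y=(p[...,:2]-C)@ey
    m=(p[...,2]>.071)&(p[...,2]<.082)&(abs(y)<.05)&(l>.04)&(l<.13); print(n,"plate pts",m.sum(),np.round(np.nanpercentile(l[m],[5,50,95])*1e3,1))
E
```

```text
scene base front (fall S) S rise/fall mm [(np.float64(44.0), np.float64(34.0)), (np.float64(75.5), np.float64(33.5)), (np.float64(44.0), np.float64(32.5)), (np.float64(44.5), np.float64(33.0))]
scene base front (fall S) V rise/fall mm [(np.float64(43.5), np.float64(33.0)), (np.float64(43.0), np.float64(31.5)), (np.float64(79.0), np.float64(72.5)), (np.float64(43.0), np.float64(32.0))]
scene base rear S rise/fall mm [(np.float64(384.5), np.float64(348.0)), (np.float64(389.0), np.float64(346.0)), (np.float64(364.5), np.float64(330.0)), (np.float64(364.0), np.float64(331.0))]
scene base rear V rise/fall mm [(np.float64(329.0), np.float64(345.5)), (np.float64(329.0), np.float64(343.5)), (np.float64(332.5), np.float64(323.5)), (np.float64(336.5), np.float64(323.5))]
scene plate top S rise/fall mm [(np.float64(63.5), np.float64(91.5)), (np.float64(81.5), np.float64(89.0)), (np.float64(67.0), np.float64(90.5)), (np.float64(65.5), np.float64(90.0)), (np.float64(81.5), np.float64(76.0))]
scene plate top V rise/fall mm [(np.float64(78.0), np.float64(91.5)), (np.float64(78.5), np.float64(89.5))
[... 691 characters left out ...]
float64(363.0), np.float64(324.5))]
top base rear V rise/fall mm [(np.float64(329.5), np.float64(323.5)), (np.float64(325.5), np.float64(343.0)), (np.float64(330.5), np.float64(323.5)), (np.float64(325.0), np.float64(343.5))]
top plate top S rise/fall mm [(np.float64(72.0), np.float64(77.0)), (np.float64(72.0), np.float64(76.5)), (np.float64(71.5), np.float64(77.5)), (np.float64(72.0), np.float64(77.0)), (np.float64(71.5), np.float64(76.5))]
top plate top V rise/fall mm [(np.float64(78.5), np.float64(69.0)), (np.float64(79.0), np.float64(89.0)), (np.float64(79.0), np.float64(89.5)), (np.float64(78.0), np.float64(69.0)), (np.float64(79.0), np.float64(68.5))]
top plate pts 202 [78.9 84.4 89.7]
```

The base spans 43.5 to 364 mm and the plate's outer face is at 78.2 mm, so 34.7 mm ahead of the face against 35 mm when home. Repeated 12–15 N pushes also stopped at the same place. Handing in.

```bash
python3 -c "
from h import *
st(); print(close_job())"
```

```text
t 25.41 tcp [0.5503 0.1487 0.2997] F [ 0.3  0.4 -1.2] open 0.0 ff 0.0
the job is handed in; nothing more can be done
None
```

The square blank sits flat in the cavity, was released while the tray was open, and the tray is pushed fully home (measured within about 1 mm); handed in at 25.4 s.

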